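# Prime the square tester's pump

### The arm

A 6-joint arm with a two-finger parallel gripper is mounted at the origin on the work surface. World frame = base frame: x ahead of the robot, y to its left, z up, the work surface at z = 0. Lengths are in mm, angles in rad, forces in N, time in s.
With the tool pointing down it reaches from about 275 to 1000 mm from the base axis. Payload 8.4 kg.
Tool frame: the origin (TCP) lies midway between the tips of the shut fingers; the grasp point (between the pads) lies 19 mm behind it; z points along the fingers, y is the line along which they close (so a half turn about z gives the same grasp; the last joint's range is limited). The gripper opens to 85 mm and grips with 20 to 120 N. Pads are 22 mm wide; open, the fingers measure 114 mm over their backs; the gripper's body (76 mm by 85 mm) begins 54 mm behind the grasp point. The pads swing forward as they close: fully open they stand 13 mm farther back than shut.
Start: joints at [-1.165, 0.353, 1.633, -0, 1.155, -0.002], TCP at [247.868, -573.75, 231.281] pointing down, gripper open.
Joint ranges: [-2.63, 2.63], [-0.92, 2.1], [0.06, 2.66], [-1.3, 4.44], [0, 2.69], [-3.02, 3.02]. Speed limits (rad/s): [2.22, 2.22, 2.79, 3.14, 3.14, 3.14].

### API

Orientations are given as [roll, pitch, yaw] about the fixed x, y, z axes, in that order (R = Rz(yaw) Ry(pitch) Rx(roll)).
In Python, from rig import r, cams gives the robot as it stands. The module is installed in compiled form; this text tells all that it offers.
- The arm moves only by the tool send_rows, never from a script. Its argument "targets" is one flat list of numbers, 7 for each row, row after row: the shift along the tool's x, y, z in m, then the turn, a rotation vector about the tool's x, y, z in rad, then the opening, from -1 (shut) to 1 (fully open). In form: [tx, ty, tz, wx, wy, wz, fingers, tx, ty, tz, wx, wy, wz, fingers, ...]. A call has 1 to 12 rows; each row is the pose to reach, as a shift and turn from the pose commanded when the call began, along the tool's axes at that moment; what a row does not reach only later rows make up. A row lasts 1/12 s, in which the tool goes at most 41.7 mm and 7.16 degrees, less where a joint would pass 70% of its speed; a pose out of reach is approached as far as the arm can. A call with a gripper value outside its range is refused whole. The fingers move at their own pace and stop on an object; "grip_force" is the grip in N (left out, the last holds). Time passes only in rows, so rows that repeat a pose let the fingers close. It gives the time, the measured TCP pose, the force, the opening and the grip force at its end, in the units of the state.
- r.sense(): the state, without advancing time (a new reading comes with each control period).
- cams.grab_frame(name): name is "scene" or "top" or "wrist"; returns a dict with "color" (420x560x3 uint8, blue, green, red), "fx", "fy", "cx", "cy" (pixels), "xyz" and "attitude" of the camera in the world. Camera axes: x right, y down, z forward; pixel columns grow to the right and rows downward; lengths in mm; the calibration is good to about 2 mm. A picture is of the moment at which its call begins. There is no depth.
- r.sign_off(): hands the job in; it is judged then, once.
The state is a dict: "clock": time; "qpos": joint angles; "qvel": joint speeds; "joint_efforts": joint torques, N m; "eef_pos": TCP position; "tcp_rot": TCP orientation; "contact_force": force on the tool from outside, world axes, zero at the start; "wrist_torque": the same for the moment, N m; "opening": opening from 0.0 (shut) to 1.0 (fully open); "grasp_force": force on a finger pad.
Only numpy, scipy, OpenCV 4.12 (cv2) and the standard library are available. Lean on these libraries where they do the work, as an engineer would, in place of code of your own. Each camera call takes 0.05 s, during which the arm holds its last target. There are 200 camera calls.

### The job

Prime the pump of the square tester bottle in the tray: with the fingertips, gently press its pump head all the way down and let it rise fully, clear of your fingers, and do this at least twice. Leave the bottle standing in its place without lifting, tipping or shoving it, leave the other pumps unpressed and everything else where it stands, and withdraw.

Things in the scene. Friction and masses are not known exactly. Their poses are not given: they have to be found in the camera images.
- square_bottle: The square pump bottle, the one to work: black, square body 56 x 56 mm and 100 mm high with a blank paper label, loose, about 0.36 kg. Its pump head sits on the bottle's axis; the head's top is 148 mm above the bottle's underside when up. Origin: centre of its underside, z up, its sides square to x and y.
- square_bottle_pump_top (a point): Centre of the flat round top (36 mm across) of the square bottle's aluminium pump head; moves down with it. The head is 18 mm high; its 11 mm wide spout reaches 45 mm from the axis towards the bottle's own -x. About 156 mm above the work surface when up. The axes turn with the bottle, z up.
- square_bottle_pump (a joint): Travel in m of this pump head: 0 fully up, 0.014 fully down. Sprung: about 1.3 N starts it, 6 N holds it fully down, and it rises by itself when let go.
- tray: Wooden tester tray, 250 x 410 mm, fixed to the counter, rim 22 mm high, floor 8 mm thick. The three pump bottles, a jar and a tube stand in it in any order, about 120 mm apart. Origin: centre of its underside; 410 mm side along its y.
- tall_bottle: Tall slim round pump bottle, to be left alone: black, 50 mm across, body 126 mm high, top of its pump head 174 mm above its underside, loose. Same kind of pump head. Origin: centre of its underside, z up.
- tall_bottle_pump (a joint): Travel in m of this pump head: 0 fully up, 0.014 fully down. Sprung: about 1.3 N starts it, 6 N holds it fully down, and it rises by itself when let go.
- squat_bottle: Squat broad round pump bottle, to be left alone: black, 80 mm across, body 82 mm high, top of its pump head 130 mm above its underside, loose. Same kind of pump head. Origin: centre of its underside, z up.
- squat_bottle_pump (a joint): Travel in m of this pump head: 0 fully up, 0.014 fully down. Sprung: about 1.3 N starts it, 6 N holds it fully down, and it rises by itself when let go.
- tray_jar: In the tray, a closed jar, black with an aluminium lid, 74 mm across, 62 mm high, loose, 0.22 kg. Origin: centre of its underside, z up.
- tube: In the tray, a black cream tube standing on its round aluminium cap (42 mm across): tapers to a flat crimped end 53 mm wide along its own y, 153 mm high, loose, 0.12 kg. Origin: centre of its underside, z up.
- low_jar: Lower of two jars stacked beside the tray, on the robot's left: a closed jar, black with an aluminium lid, 74 mm across, 62 mm high, loose, 0.22 kg. Origin: centre of its underside, z up.
- high_jar: Upper of the two stacked jars: a closed jar, black with an aluminium lid, 74 mm across, 62 mm high, loose, 0.22 kg. Origin: centre of its underside, z up.
- flask: Black round bottle with a plain cap, without pump, 48 mm across, 120 mm high, loose, standing to the right of the tray. Origin: centre of its underside, z up.

How it is judged:
By the outcome, as a careful person would: the job done as asked, in the order asked, and still so for the second after the job is handed in, with the robot touching nothing.
It also fails if it takes over 38 s, if anything falls off the work surface, if the arm or the gripper's body presses on something with over 40 N, if the wrist force passes 120 N, or if a joint passes its speed limit or range.

## Working session

There is one attempt and no reset: what is moved stays moved. The work goes in short steps, Python scripts to look and compute and a tool call to move; the robot and the scene stay as the last step left them, time stands still between calls to the robot, and variables do not carry over. Pictures are saved under pics/ and viewed, at most 10 in all, crops included, and the job is handed in when it is done.

Besides the shell and the picture viewer there is one more tool, called after "Emit:" by a JSON object that holds its "op" and its "data", one argument or row to a line. send_rows: Moves the arm, as the interface text tells. Its arguments: {"type":"object","properties":{"targets":{"type":"array"},"grip_force":{"type":"number"}},"required":["targets"]}

```bash
mkdir -p pics; cat > h.py <<'E'
from rig import r,cams
import numpy as np,cv2
from scipy.spatial.transform import Rotation as R
def Rm(a):
    a=np.asarray(a,float)
    return a if a.shape==(3,3) else R.from_euler('xyz',a).as_matrix()
def ray(f,u,v):
    return Rm(f['attitude'])@np.array([(u-f['cx'])/f['fx'],(v-f['cy'])/f['fy'],1.])
def onz(f,u,v,z):
    d=ray(f,u,v);p=np.array(f['xyz'],float);return p+d*(z-p[2])/d[2]
def proj(f,P):
    c=Rm(f['attitude']).T@(np.array(P,float)-np.array(f['xyz']));return np.array([f['fx']*c[0]/c[2]+f['cx'],f['fy']*c[1]/c[2]+f['cy']])
E
python3 - <<'E'
from h import *
print(r.sense())
for n in('scene','top'):
    f=cams.grab_frame(n);cv2.imwrite(f'pics/{n}0.png',f['color']);print({k:v for k,v in f.items() if k!='color'})
E
```

```text
{'clock': 0.0, 'qpos': array([-1.16535860e+00,  3.53635221e-01,  1.63413159e+00,  4.30586427e-05,
        1.15521849e+00, -2.40491075e-03]), 'qvel': array([-0.00102474, -0.00033331,  0.0012239 , -0.00071783, -0.00069183,
        0.0024925 ]), 'joint_efforts': array([ 3.63979954e-03, -6.05250120e+01, -3.42062974e+01,  2.86829491e-04,
        9.28203663e-03, -3.58922534e-06]), 'eef_pos': array([ 247.71384389, -573.29127769,  230.57085222]), 'tcp_rot': array([-3.14020011e+00, -4.27184527e-05,  4.07825198e-01]), 'contact_force': array([-0.18044809,  0.4721991 ,  0.42112023]), 'wrist_torque': array([-0.05170956, -0.03276174,  0.00204665]), 'grasp_force': 0.0, 'opening': 0.9977516148503829}
{'fx': 440.7329710425253, 'fy': 440.7329710425253, 'cx': 279.36830740951785, 'cy': 204.0084148529402, 'xyz': array([1169.60606691,  744.64951553,  924.09181455]), 'attitude': array([-2.26398467, -0.02015162,  2.46049812])}
{'fx': 532.293217108625, 'fy': 532.293217108625, 'cx': 279.43064174487324, 'cy': 217.95884551294384, 'xyz': array([ 220.42220741,   14.85086365, 1760.09560123]), 'attitude': array([-2.95227806, -0.01100666, -1.59583051])}
```

View pics/scene0.png

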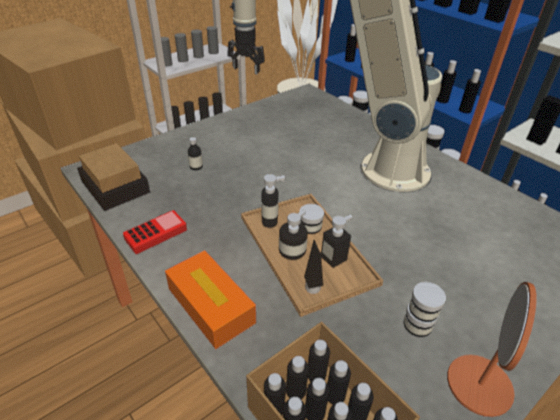

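View pics/top0.png

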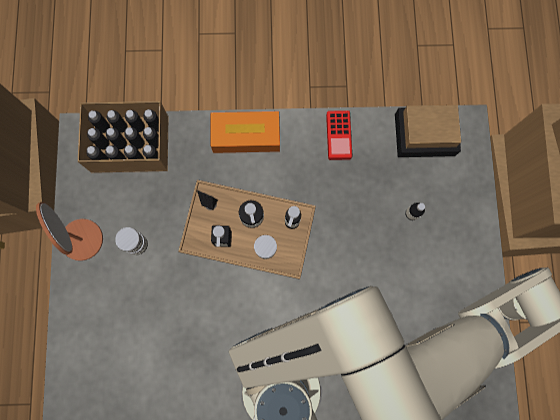

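The scene view shows the square bottle near (337,243) with its head near (338,227). In the top view it is near (219,237), with the squat bottle at (250,212), the tall one at (293,216), the tray jar at (265,246) and the tube at (207,200). I'll zoom in to find the head.

```bash
python3 - <<'E'
from h import *
t=cv2.imread('pics/top0.png')[170:290,170:330];s=cv2.imread('pics/scene0.png')[165:315,235:395]
a=cv2.resize(t,None,fx=2.5,fy=2.5,interpolation=cv2.INTER_CUBIC);b=cv2.resize(s,None,fx=2.5,fy=2.5,interpolation=cv2.INTER_CUBIC)
c=np.zeros((375,800,3),np.uint8);c[:300,:400]=a;c[:,400:]=b;cv2.imwrite('pics/crop.png',c)
def blobs(im,box):
    x0,y0,x1,y1=box;hsv=cv2.cvtColor(im,cv2.COLOR_BGR2HSV)[y0:y1,x0:x1]
    m=((hsv[...,1]<45)&(hsv[...,2]>140)).astype(np.uint8)
    n,l,st,ce=cv2.connectedComponentsWithStats(m)
    for i in range(1,n):
        if st[i,4]>15:print(st[i]+[x0,y0,0,0,0],ce[i]+[x0,y0])
for n in('top','scene'):
    print(n);blobs(cv2.imread(f'pics/{n}0.png'),(190,180,310,270) if n=='top' else (245,170,380,300))
E
```

```text
top
[245 203  11  20 126] [250.24603175 210.44444444]
[288 206  12  21 135] [292.66666667 213.45925926]
[213 226  11  21 130] [218.00769231 233.64615385]
[254 235  23  23 416] [264.88461538 245.88942308]
scene
[ 321  170   59   66 1911] [346.29304029 197.33699634]
[363 170  17  15 133] [372.79699248 175.63157895]
[264 174  21  19 218] [272.20183486 181.00917431]
[287 204  37  29 558] [305.60394265 215.60752688]
[264 206  14  13 132] [270.18181818 211.84090909]
[361 220  10   8  28] [365.28571429 223.67857143]
[307 225  14   7  54] [313.25925926 228.25925926]
[284 244  22  11 166] [294.14457831 249.56626506]
[310 288  10   5  39] [314.43589744 290.1025641 ]
```

View pics/crop.png

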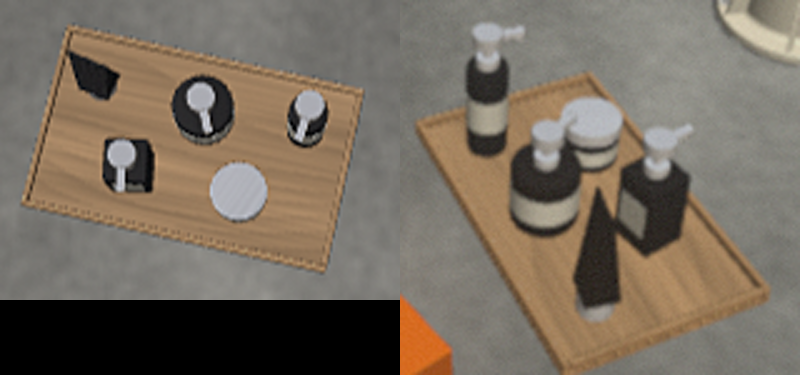

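The top crop shows the square head centred near full-image (218.5,230.8) with its spout towards the robot. The scene crop shows its top near (338.8,220).

```bash
python3 - <<'E'
from h import *
ft=cams.grab_frame('top');fs=cams.grab_frame('scene')
a=(218.5,230.6);b=(338.7,219.9)
P=onz(ft,*a,156);Q=onz(fs,*b,156);print('top',P,'scene',Q)
d1=ray(ft,*a);d2=ray(fs,*b);p1=np.array(ft['xyz']);p2=np.array(fs['xyz'])
s=np.linalg.lstsq(np.c_[d1,-d2],p2-p1,rcond=None)[0];print(p1+s[0]*d1,p2+s[1]*d2)
for n,u in(('tall',(170+309/2.5,170+103/2.5,182)),('squat',(170+201/2.5,170+97/2.5,138))):print(n,onz(ft,*u))
o=r.sense();T=Rm(o['tcp_rot']);g=np.array([P[0],P[1],200]);print(T.T@(g-o['eef_pos']),o['tcp_rot'])
E
```

```text
top [492.26885046 176.33675112 156.        ] scene [492.98142583 181.80013796 156.        ]
[492.75390018 176.62488669 153.13784904] [490.3706803  179.6283925  153.03632982]
tall [542.13060071 -53.48826153 182.        ]
squat [561.78146944  78.80161177 138.        ]
[ 521.81773961 -591.33330277   31.34282667] [-3.14070877e+00  1.83806355e-05  4.07772081e-01]
```

Emit:
{"op": "send_rows", "data": {
  "targets": [0.015,-0.017,0,0,0,0,-1,0.04,-0.045,0,0,0,0,-1,0.065,-0.074,0,0,0,0,-1,0.09,-0.102,0,0,0,0,-1,0.115,-0.13,0,0,0,0,-1,0.14,-0.159,0,0,0,0,-1,0.165,-0.187,0,0,0,0,-1,0.19,-0.215,0,0,0,0,-1,0.215,-0.244,0,0,0,0,-1,0.24,-0.272,0,0,0,0,-1,0.265,-0.3,0,0,0,0,-1,0.29,-0.329,0,0,0,0,-1],
  "grip_force": 20
}}

```text
clock: 1.2
eef_pos: [383.8, -155.1, 231.5]
tcp_rot: [3.141, -0.0, 0.407]
contact_force: [1.5, 0.3, 0.9]
opening: -0.002
grasp_force: 0.0
```

Emit:
{"op": "send_rows", "data": {
  "targets": [0.025,-0.028,0,0,0,0,-1,0.05,-0.057,0,0,0,0,-1,0.075,-0.085,0,0,0,0,-1,0.1,-0.113,0,0,0,0,-1,0.125,-0.142,0,0,0,0,-1,0.15,-0.17,0.003,0,0,0,-1,0.175,-0.198,0.006,0,0,0,-1,0.2,-0.227,0.01,0,0,0,-1,0.218,-0.247,0.015,0,0,0,-1,0.228,-0.257,0.02,0,0,0,-1,0.232,-0.262,0.025,0,0,0,-1,0.232,-0.262,0.025,0,0,0,-1]
}}

```text
clock: 2.2
eef_pos: [492.1, 176.1, 205.0]
tcp_rot: [-3.142, 0.002, 0.409]
contact_force: [-0.8, -0.5, 0.0]
opening: 0.003
grasp_force: 0.0
```

```bash
python3 - <<'E'
from h import *
o=r.sense();print({k:np.round(o[k],3) for k in('clock','eef_pos','tcp_rot','opening','contact_force','qpos')})
f=cams.grab_frame('wrist');g=cams.grab_frame('scene');t=cams.grab_frame('top')
c=np.zeros((600,800,3),np.uint8);c[:420,:560]=f['color'];c[420:600,:240]=g['color'][140:320,220:460];c[420:600,240:480]=t['color'][120:300,140:380]
c[100:340,560:800]=cv2.resize(g['color'][160:280,275:395],(240,240))
cv2.imwrite('pics/w1.png',c);print({k:v for k,v in f.items() if k!='color'},proj(f,(492,178,156)),proj(f,o['eef_pos']))
E
```

```text
{'clock': np.float64(2.2), 'eef_pos': array([492.064, 176.054, 204.977]), 'tcp_rot': array([-3.142e+00,  2.000e-03,  4.090e-01]), 'opening': np.float64(0.003), 'contact_force': array([-0.769, -0.501,  0.031]), 'qpos': array([ 0.341,  0.224,  1.876, -0.   ,  1.043,  1.503])}
{'fx': 357.3497920123592, 'fy': 357.3497920123592, 'cx': 279.11297983098046, 'cy': 211.45872119282785, 'xyz': array([554.93209812, 203.86954146, 347.78341195]), 'attitude': array([ 2.86907138e+00, -6.59290186e-04, -1.16190426e+00])} [276.62951176 235.92339766] [280.10347231 275.05359646]
```

View pics/w1.png

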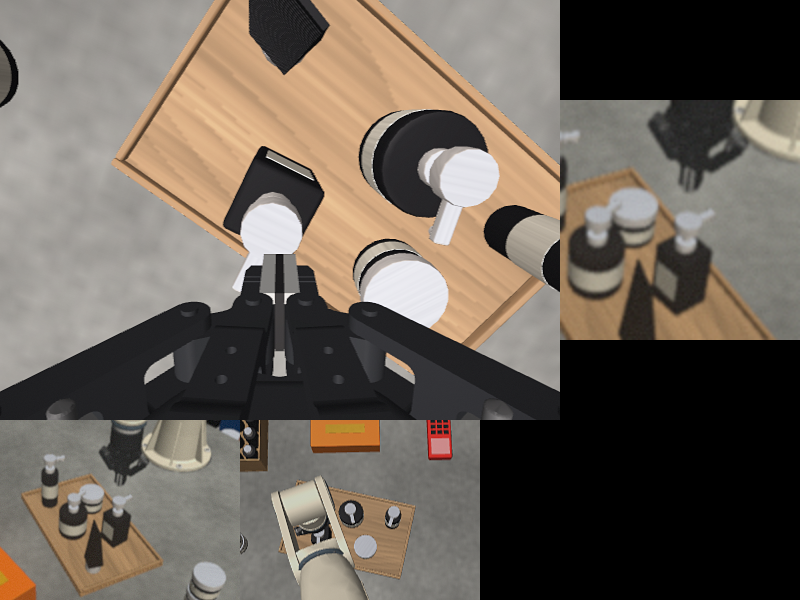

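The wrist view shows the square head's disc at about (271,229), spanning columns 240–302, with its spout down-left. The shut fingertips are at (280,262). I'll refine the centre from this view.

```bash
python3 - <<'E'
from h import *
f=cams.grab_frame('wrist');im=f['color'];hsv=cv2.cvtColor(im,cv2.COLOR_BGR2HSV)
m=((hsv[...,1]<40)&(hsv[...,2]>205)).astype(np.uint8);m[:185]=0;m[252:]=0;m[:,:225]=0;m[:,320:]=0
c=max(cv2.findContours(m,0,1)[0],key=cv2.contourArea)[:,0]
for y in range(194,252,6):
    x=c[c[:,1]==y,0]; 
    if len(x):print(y,x.min(),x.max(),end='; ')
for u in((271,229),(271,231)):print(onz(f,*u,156))
o=r.sense();T=Rm(o['tcp_rot'])
for P in(onz(f,271,229,156),):print(T.T@(P-o['eef_pos']),o['eef_pos'])
E
```

```text
206 252 284; 212 245 291; 218 241 295; 224 239 298; 230 239 298; 236 239 298; 242 242 296; 248 246 292; [494.33620041 180.83752918 156.        ]
[493.23236798 180.36992831 156.        ]
[ 4.31843833 -5.0906836  50.48458566] [492.39040713 174.47056732 206.48695914]
```

Emit:
{"op": "send_rows", "data": {
  "targets": [0.001,-0.002,0.006,0,0,0,-1,0.002,-0.004,0.014,0,0,0,-1,0.002,-0.004,0.022,0,0,0,-1,0.002,-0.004,0.03,0,0,0,-1,0.002,-0.004,0.038,0,0,0,-1,0.002,-0.004,0.044,0,0,0,-1,0.002,-0.004,0.048,0,0,0,-1,0.002,-0.004,0.051,0,0,0,-1,0.002,-0.004,0.054,0,0,0,-1,0.002,-0.004,0.056,0,0,0,-1,0.002,-0.004,0.056,0,0,0,-1]
}}

```text
clock: 3.32
eef_pos: [492.8, 180.2, 150.2]
tcp_rot: [3.142, 0.0, 0.408]
contact_force: [-1.3, -1.2, 4.1]
opening: 0.001
grasp_force: 1.6
```

```bash
python3 - <<'E'
from h import *
f=cams.grab_frame('wrist');g=cams.grab_frame('scene')
c=np.zeros((420,800,3),np.uint8);c[:,:400]=f['color'][:,80:480];c[:400,400:]=cv2.resize(g['color'][180:280,285:385],(400,400),interpolation=cv2.INTER_CUBIC)
cv2.imwrite('pics/w2.png',c);o=r.sense();print(o['eef_pos'],o['contact_force'])
E
```

```text
[493.00840266 180.29032762 150.51360689] [-1.67849746 -0.63284703  3.00691517]
```

View pics/w2.png

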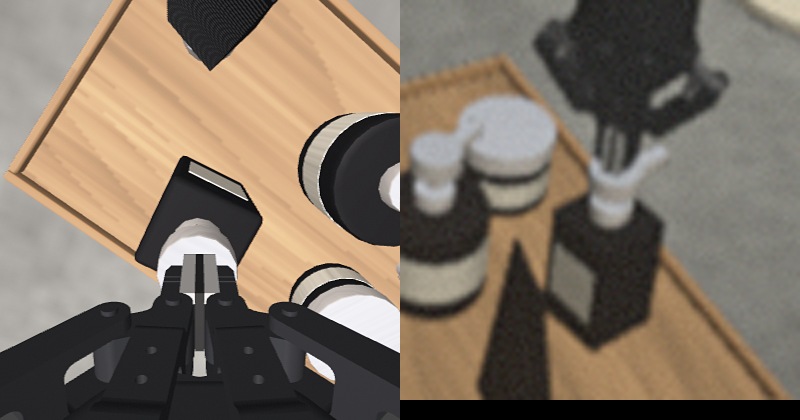

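The fingertips sit on the head, nearly centred (head about (197,245), tips about (200,262) in the crop). The force is about 3.5 N at z 150, as the spring should give. I'll press on to the stop.

Emit:
{"op": "send_rows", "data": {
  "targets": [0,0,0.002,0,0,0,-1,0,0,0.004,0,0,0,-1,0,0,0.005,0,0,0,-1,0,0,0.006,0,0,0,-1,0,0,0.007,0,0,0,-1,0,0,0.008,0,0,0,-1,0,0,0.008,0,0,0,-1,0,0,0.008,0,0,0,-1]
}}

```text
clock: 4.08
eef_pos: [493.0, 180.3, 142.3]
tcp_rot: [3.142, -0.0, 0.408]
contact_force: [-1.7, -0.6, 5.6]
opening: 0.003
grasp_force: 2.9
```

Emit:
{"op": "send_rows", "data": {
  "targets": [0,0,0.0005,0,0,0,-1,0,0,0.001,0,0,0,-1,0,0,0.001,0,0,0,-1]
}}

```text
clock: 4.33
eef_pos: [493.4, 180.4, 142.1]
tcp_rot: [3.141, -0.001, 0.408]
contact_force: [-2.3, -2.1, 11.8]
opening: 0.0
grasp_force: 5.8
```

Force rose sharply to 11.8 N, so the head is at its stop. Now I'll let it rise, and check.

Emit:
{"op": "send_rows", "data": {
  "targets": [0,0,-0.003,0,0,0,-1,0,0,-0.008,0,0,0,-1,0,0,-0.014,0,0,0,-1,0,0,-0.02,0,0,0,-1,0,0,-0.026,0,0,0,-1,0,0,-0.03,0,0,0,-1,0,0,-0.03,0,0,0,-1,0,0,-0.03,0,0,0,-1,0,0,-0.03,0,0,0,-1]
}}

```text
clock: 5.08
eef_pos: [492.8, 180.2, 171.1]
tcp_rot: [-3.142, 0.0, 0.408]
contact_force: [-0.2, -0.2, 0.1]
opening: -0.002
grasp_force: 0.0
```

```bash
python3 - <<'E'
from h import *
f=cams.grab_frame('wrist');g=cams.grab_frame('scene')
c=np.zeros((420,800,3),np.uint8);c[:,:400]=f['color'][:,80:480];c[:400,400:]=cv2.resize(g['color'][180:280,285:385],(400,400),interpolation=cv2.INTER_CUBIC)
cv2.imwrite('pics/w3.png',c);o=r.sense();print(o['eef_pos'],o['contact_force'])
E
```

```text
[492.68651047 180.21336315 170.95614161] [ 0.3978534   0.24180611 -0.24669241]
```

View pics/w3.png

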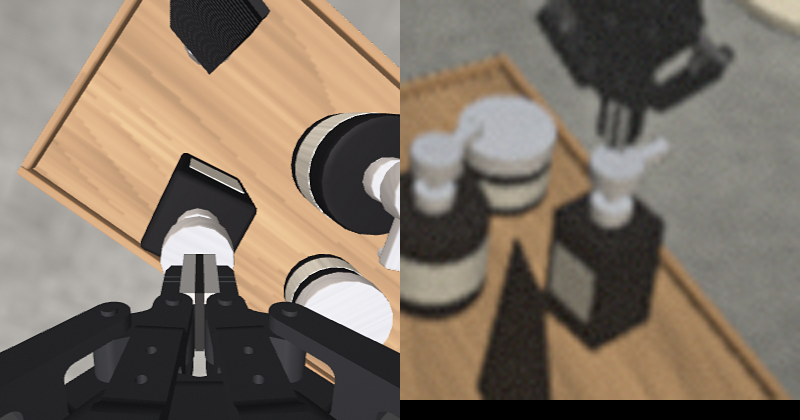

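The head is up and clear of the fingers, and the bottle's corners in the scene crop are unmoved (bottom corner at (595,348)). I'll do two more strokes.

Emit:
{"op": "send_rows", "data": {
  "targets": [0,0,0.005,0,0,0,-1,0,0,0.011,0,0,0,-1,0,0,0.015,0,0,0,-1,0,0,0.018,0,0,0,-1,0,0,0.021,0,0,0,-1,0,0,0.024,0,0,0,-1,0,0,0.026,0,0,0,-1,0,0,0.028,0,0,0,-1,0,0,0.029,0,0,0,-1,0,0,0.03,0,0,0,-1,0,0,0.03,0,0,0,-1,0,0,0.03,0,0,0,-1]
}}

```text
clock: 6.18
eef_pos: [493.3, 180.3, 142.0]
tcp_rot: [3.141, -0.001, 0.408]
contact_force: [-2.9, -0.7, 11.0]
opening: 0.002
grasp_force: 5.4
```

Emit:
{"op": "send_rows", "data": {
  "targets": [0,0,-0.003,0,0,0,-1,0,0,-0.008,0,0,0,-1,0,0,-0.014,0,0,0,-1,0,0,-0.02,0,0,0,-1,0,0,-0.026,0,0,0,-1,0,0,-0.03,0,0,0,-1,0,0,-0.03,0,0,0,-1,0,0,-0.03,0,0,0,-1,0,0,-0.03,0,0,0,-1]
}}

```text
clock: 6.93
eef_pos: [492.8, 180.2, 171.1]
tcp_rot: [3.142, 0.0, 0.408]
contact_force: [-0.7, 0.9, 0.3]
opening: -0.001
grasp_force: 0.0
```

Emit:
{"op": "send_rows", "data": {
  "targets": [0,0,0.005,0,0,0,-1,0,0,0.011,0,0,0,-1,0,0,0.015,0,0,0,-1,0,0,0.018,0,0,0,-1,0,0,0.021,0,0,0,-1,0,0,0.024,0,0,0,-1,0,0,0.026,0,0,0,-1,0,0,0.028,0,0,0,-1,0,0,0.029,0,0,0,-1,0,0,0.03,0,0,0,-1,0,0,0.03,0,0,0,-1,0,0,0.03,0,0,0,-1]
}}

```text
clock: 7.93
eef_pos: [493.3, 180.3, 142.1]
tcp_rot: [3.141, -0.001, 0.408]
contact_force: [-2.8, -1.6, 11.2]
opening: 0.002
grasp_force: 5.5
```

Emit:
{"op": "send_rows", "data": {
  "targets": [0,0,-0.003,0,0,0,-1,0,0,-0.008,0,0,0,-1,0,0,-0.014,0,0,0,-1,0,0,-0.022,0,0,0,-1,0,0,-0.032,0,0,0,-1,0,0,-0.045,0,0,0,-1,0,0,-0.06,0,0,0,-1,0,0,-0.078,0,0,0,-1,0,0,-0.096,0,0,0,-1,0,0,-0.112,0,0,0,-1,0,0,-0.12,0,0,0,-1,0,0,-0.12,0,0,0,-1]
}}

```text
clock: 8.93
eef_pos: [494.0, 180.7, 263.6]
tcp_rot: [3.141, -0.004, 0.408]
contact_force: [-0.1, 0.7, -0.3]
opening: 0.0
grasp_force: 0.0
```

```bash
python3 - <<'E'
from h import *
f=cams.grab_frame('wrist');g=cams.grab_frame('scene')
c=np.zeros((420,800,3),np.uint8);c[:,:400]=f['color'][:,80:480];c[:400,400:]=cv2.resize(g['color'][165:315,235:385],(400,400),interpolation=cv2.INTER_CUBIC)
cv2.imwrite('pics/w4.png',c);o=r.sense();print(o['eef_pos'],o['contact_force'],o['clock'])
E
```

```text
[492.81380009 180.23504945 261.15062725] [ 0.15844068  0.62339984 -0.23072912] 9.0333
```

View pics/w4.png

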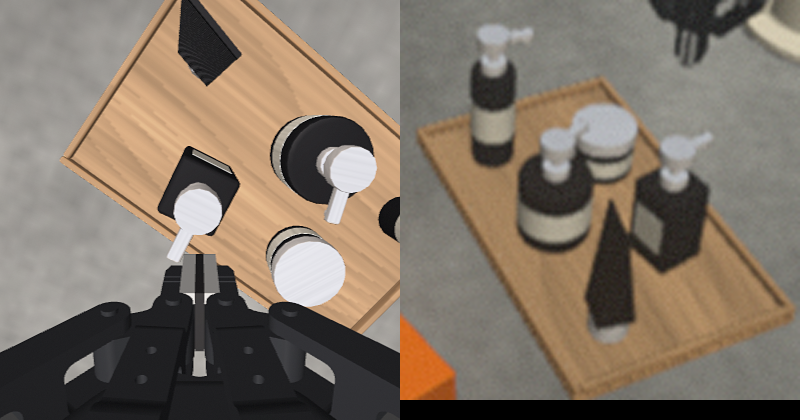

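The bottle stands in place with its head fully up (top at (678,148) in the scene crop). Everything else is undisturbed and the gripper is about 100 mm clear.

```bash
python3 -c "
from rig import r
print(r.sign_off())"
```

```text
the job is handed in; nothing more can be done
None
```

I pressed the square bottle's pump fully down three times (about 11–12 N at the stop), letting it rise clear each time; the bottle and everything around it stayed in place, the arm is withdrawn, and the job was handed in at about 9 s.

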